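# Let the thick battery cell out of its gravity dispenser

## Task

Two cell dispensers stand on the electronics bench: press down the lever of the one holding the thicker battery cell and keep it down until that cell has rolled under the raised gate and come to rest at the front lip of its chute, then let the lever come back up so the gate closes. Do it only with the fingers on the press pad: do not touch, pick up or carry either cell, keep the thin cell shut in without working its lever, and leave the other things on the bench where they are.

Things in the scene. Friction and masses are not known exactly. Their poses are not given: they have to be found in the camera images.
- dispenser_thick: Fixed open-topped sheet-metal chute on a foot plate 230 x 135 mm, holding the thick cell. Origin on the table under the chute's middle; +x uphill, away from the robot; z up. Chute 70 mm wide, sloping 8 degrees down to a front lip (inner face x = -110 mm, 34 mm high). Gate: upright plate across it at x = 20 mm, cell uphill of it. Lever pivot (-55, -62, 52) mm, pad (-143, -62, 86) mm.
- dispenser_thin: Second, identical fixed open-topped sheet-metal chute on a foot plate 230 x 135 mm, holding the thin cell. Origin on the table under the chute's middle; +x uphill, away from the robot; z up. Chute 70 mm wide, sloping 8 degrees down to a front lip (inner face x = -110 mm, 34 mm high). Gate: upright plate across it at x = 20 mm, cell uphill of it. Lever pivot (-55, -62, 52) mm, pad (-143, -62, 86) mm.
- lever_thick (a joint): The rocking lever of the dispenser that holds the thick cell: a bent aluminium rod beside the chute. Angle in rad about a level pivot: 0 at rest (gate down), 0.6 fully pressed (gate up, at its stop). The thick cell needs 0.4 rad to pass the gate. A spring brings it back to 0 when let go.
- lever_thin (a joint): The rocking lever of the dispenser that holds the thin cell: a bent aluminium rod beside the chute. Angle in rad about a level pivot: 0 at rest (gate down), 0.6 fully pressed (gate up, at its stop). The thick cell needs 0.4 rad to pass the gate. A spring brings it back to 0 when let go.
- lever_thick_pad (a point): Top centre of the 34 (along the dispenser) x 28 mm rubber-topped press pad at the near end of the thick cell's lever, moving with it; at rest 86 mm above the table. Pushed straight down (about 2.5 N at first, 5 N at the end) it sinks about 55 mm to its stop, shifting sideways under 8 mm, with only table below. The chute's side wall is 23 mm from the pad's centre line on its +y side; its front lip begins 28 mm beyond the pad's centre.
- lever_thin_pad (a point): Top centre of the 34 (along the dispenser) x 28 mm rubber-topped press pad at the near end of the thin cell's lever, moving with it; at rest 86 mm above the table. Pushed straight down (about 2.5 N at first, 5 N at the end) it sinks about 55 mm to its stop, shifting sideways under 8 mm, with only table below. The chute's side wall is 23 mm from the pad's centre line on its +y side; its front lip begins 28 mm beyond the pad's centre.
- cell_thick_center (a point): Centre of the thick cell: 33 mm diameter, 61 mm long, about 140 g, lying across the chute behind the gate at the start (dispenser x about 39 mm, 50 mm above the table). At rest against the front lip its centre is at dispenser x about -93 mm; it rolls there in about a second once the gate is up.
- cell_thin_center (a point): Centre of the thin cell: 18.5 mm diameter, 65 mm long, about 47 g, lying across the other chute behind its gate.
- flux_tin: Bystander: round tin, 57 mm diameter, 32 mm high, loose on the table; origin under its centre.
- screwdriver: Bystander: screwdriver lying on the table to the left; origin under its middle.
- router_board: Bystander: circuit board in a black half-shell, 160 x 100 mm, about 30 mm high, loose on the table to the right; origin under its centre.
Not all that is in view belongs to the job. Leave any blue, brown or yellow look-alike of the part that bears cell_thick_center alone.

How it is judged:
On the way, in this order (a step that is already met when the one before it is completed fails the run):
1. the thick cell's lever is pressed by the fingers and its gate is rising (value of joint lever_thick above 0.25 rad and contact force between the fingers and lever_thick above 0.5 N), for 0.02 s.
2. the thick cell rests at the front lip while the lever is still held down (x of cell_thick_center in the frame of dispenser_thick between -0.11 and -0.08 m and y of cell_thick_center in the frame of dispenser_thick between -0.02 and 0.02 m and z of cell_thick_center in the frame of dispenser_thick below 0.045 m and value of joint lever_thick above 0.25 rad and linear speed of cell_thick below 0.03 m/s), for 0.1 s.
At the end, for the whole second after the job is handed in: The thick cell lies still in its chute against the front lip (centre 80 to 110 mm downhill of the dispenser's origin), both levers are back up (under 0.05 rad), the thin cell is within 10 mm of where it began and the tin, screwdriver and board within 20 mm (x of cell_thick_center in the frame of dispenser_thick between -0.11 and -0.08 m and y of cell_thick_center in the frame of dispenser_thick between -0.02 and 0.02 m and z of cell_thick_center in the frame of dispenser_thick below 0.045 m and linear speed of cell_thick below 0.03 m/s and value of joint each of lever_thick, lever_thin below 0.05 rad and distance of cell_thin_center from where it was at the start of the episode below 0.01 m and distance of each of flux_tin, screwdriver, router_board from where it was at the start of the episode below 0.02 m); the robot touches nothing.
It fails at once if the robot touches a cell (contact force between any of the fingers, the arm and cell_thick above 0.3 N or contact force between any of the fingers, the arm and cell_thin above 0.3 N).
It fails at once if a cell is lifted out of its chute (height (world z) of any of cell_thick_center, cell_thin_center above 0.085 m).
It fails at once if the thin cell's lever is worked (value of joint lever_thin above 0.12 rad).
It fails at once if the thin cell is disturbed (distance of cell_thin_center from where it was at the start of the episode above 0.015 m).
It fails at once if a bystander is disturbed (distance of any of flux_tin, screwdriver, router_board from where it was at the start of the episode above 0.03 m).
It also fails if it takes over 29 s, if anything falls off the work surface, if the arm or the gripper's body presses on something with over 40 N, if the wrist force passes 120 N, or if a joint passes its speed limit or range.

## Robot

A 6-joint arm with a two-finger parallel gripper is mounted at the origin on the work surface. World frame = base frame: x ahead of the robot, y to its left, z up, the work surface at z = 0. Lengths are in m, angles in rad, forces in N, time in s.
With the tool pointing down it reaches from about 0.3 to 0.85 m from the base axis. Payload 5.4 kg.
Tool frame: the origin (TCP) lies at the centre of the arm's flange, where the gripper is bolted on; the fingertips stand 173 mm ahead of it and the grasp point (between the pads) lies 155 mm ahead of it; z points along the fingers, y is the direction in which the jaws open and shut (so a half turn about z gives the same grasp; the last joint's range is limited). The gripper opens to 85 mm and grips with 20 to 120 N. Pads are 22 mm wide; open, the fingers measure 114 mm over their backs; the gripper's body (76 mm by 85 mm) begins 54 mm behind the grasp point. The pads swing forward as they close: fully open they stand 13 mm farther back than shut.
Start: joints at [-1.462, 0.158, 1.597, -0, 1.386, -0.21], TCP at [0.18, -0.546, 0.405] pointing down, gripper open.
Joint ranges: [-2.91, 2.91], [-0.94, 2.29], [0.18, 2.7], [-1.29, 4.43], [0.17, 2.64], [-3, 3]. Speed limits (rad/s): [2.57, 2.57, 3.14, 3.14, 3.14, 3.14].

## Interface

Orientations are given as a unit quaternion [x, y, z, w].
In Python, from plant import read_state, capture, get_calibration, hand_in gives the robot as it stands.
- The arm moves only by the tool drive_tool, never from a script. Its argument "series" is a list that holds one entry, the list of rows, each a list of 7 numbers: the shift along the tool's x, y, z in mm, then the turn, a rotation vector about the tool's x, y, z in degrees, then the closure, from 0 (fully open) to 1 (shut). In form: [[[dx, dy, dz, rx, ry, rz, jaw], ...]]. A call has 1 to 20 rows; each row shifts and turns the commanded pose from where the row before left it, along the tool's axes as they then stand; what a row does not reach is not made up. A row lasts 1/10 s, in which the tool goes at most 50 mm and 8.59 degrees, less where a joint would pass 70% of its speed; a pose out of reach is approached as far as the arm can. A call with a gripper value outside its range is refused whole. The fingers move at their own pace and stop on an object; the grip force is fixed at half the most. Time passes only in rows, so rows that do not move let the fingers close. It gives the time, the measured TCP pose, the force and the opening at its end, in the units of the state.
- read_state(): the state, without advancing time (a new reading comes with each control period).
- capture(name): name is "side" or "top" or "wrist"; returns (picture, depth): 400x640x3 uint8, blue, green, red; 400x640 float32, m along the optical axis (not along the pixel's ray), 0 where there is no reading.
- get_calibration(name): a dict with "camera_matrix" (3x3 intrinsics, pixels), "k1" (the pictures are not rectified: a ray, as slopes to the right and down, at radius r is drawn at 1 + k1 r^2 times it, then the intrinsics apply), "R" (3x3) and "t" (3): a world point X has camera coordinates R X + t; the wrist camera has in their place "hand_eye" (4x4, takes a point from camera to tool coordinates, whose origin is the TCP and whose axes are the flange's). Camera axes: x right, y down, z forward; pixel columns grow to the right and rows downward; lengths in m; the calibration is good to about 2 mm. A picture is of the moment at which its call begins: read the wrist's pose just before it. get_calibration takes no time and is no camera call.
- hand_in(): hands the job in, once; it reports no verdict.
The state is a dict: "clock": time; "joint_pos": joint angles; "qd": joint speeds; "effort": joint torques, N m; "ee_pos": TCP position; "ee_rot": TCP orientation; "ft_force": force on the tool from outside, world axes, zero at the start; "ft_torque": the same for the moment, N m; "grip_width": opening from 0.0 (shut) to 1.0 (fully open).
Only numpy, scipy, OpenCV 4.12 (cv2) and the standard library are available. Lean on these libraries where they do the work, as an engineer would, in place of code of your own. Each camera call takes 0.05 s, during which the arm holds its last target. There are 200 camera calls.

## Working session

There is one attempt and no reset: what is moved stays moved. The work goes in short steps, Python scripts to look and compute and a tool call to move; the robot and the scene stay as the last step left them, time stands still between calls to the robot, and variables do not carry over. Pictures are saved under pics/ and viewed, about 8 in all and at most 12, crops included, and the job is handed in when it is done.

Besides the shell and the picture viewer there is one more tool, called after "Emit:" by a JSON object that holds its "fn" and its "kwargs". drive_tool: Moves the arm, as the interface text tells. Its arguments: {"type":"object","properties":{"series":{"type":"array","items":{"type":"array","items":{"type":"array","items":{"type":"number"}}}}},"required":["series"]}

```bash
mkdir -p pics
cat > h.py <<'E'
import numpy as np, cv2
from plant import read_state, capture, get_calibration, hand_in
from scipy.spatial.transform import Rotation as Rn
def world(name,depth,u,v,z=None,st=None):
    c=get_calibration(name);K=np.array(c["camera_matrix"],float)
    p=cv2.undistortPoints(np.array([[[u,v]]],float),K,np.array([c["k1"],0,0,0.]))[0,0]
    ray=np.array([p[0],p[1],1.])
    if name=="wrist":
        H=np.array(c["hand_eye"]);Rt=Rn.from_quat(st["ee_rot"]).as_matrix()
        A=Rt@H[:3,:3];o=Rt@H[:3,3]+np.array(st["ee_pos"])
    else:
        R=np.array(c["R"]);A=R.T;o=-R.T@np.array(c["t"])
    d=A@ray
    if z is not None: return o+d*(z-o[2])/d[2]
    ui,vi=int(round(u)),int(round(v))
    w=depth[max(0,vi-1):vi+2,max(0,ui-1):ui+2];w=w[w>0]
    return o+d*np.median(w) if w.size else None
E
python3 - <<'E'
from h import *
s=read_state();print({k:np.round(v,3) for k,v in s.items()})
for n in("top","side"):
    p,d=capture(n);cv2.imwrite(f"pics/{n}0.png",p);np.save(f"{n}0.npy",d)
E
```

```text
{'clock': np.float64(0.0), 'joint_pos': array([-1.462,  0.159,  1.598, -0.   ,  1.386, -0.21 ]), 'qd': array([-0.002, -0.   ,  0.001, -0.   , -0.001, -0.001]), 'effort': array([ 0.0000e+00, -3.9600e+01, -3.3143e+01, -0.0000e+00,  8.0000e-03,
       -0.0000e+00]), 'ee_pos': array([ 0.18 , -0.546,  0.404]), 'ee_rot': array([ 0.987,  0.159,  0.   , -0.001]), 'ft_force': array([0.566, 0.438, 0.061]), 'ft_torque': array([ 0.037, -0.057,  0.004]), 'grip_width': np.float64(0.999)}
```

View pics/top0.png

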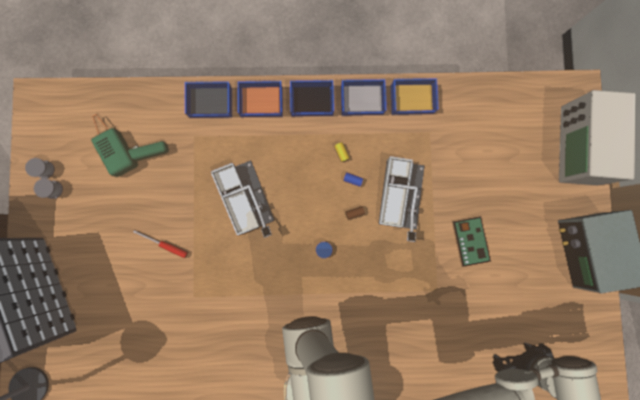

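View pics/side0.png

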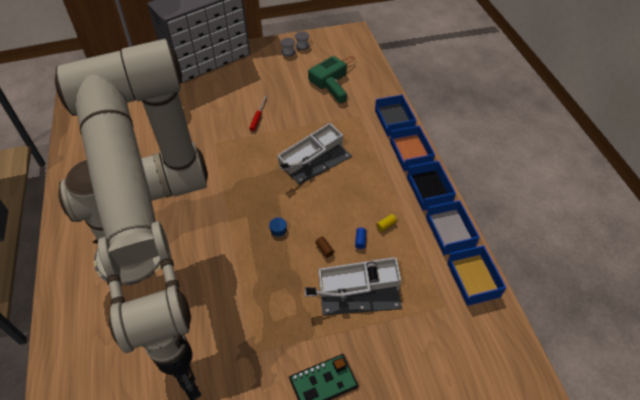

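The top view shows dispensers at about (240,200) and (402,192), with pads near (266,232) and (412,236). A dark cell can be seen in the right one. I'll zoom in on both and measure.

Run:
```python
from h import *
p=cv2.imread("pics/top0.png");q=cv2.imread("pics/side0.png")
f=lambda im,x,y,w,h:cv2.resize(im[y:y+h,x:x+w],(400,300),interpolation=cv2.INTER_CUBIC)
cv2.imwrite("pics/z0.png",np.vstack([np.hstack([f(p,200,155,108,81+9),f(p,360,150,108,90)]),np.hstack([f(q,265,110,108,90),f(q,300,245,108,90)])]))
dt=np.load("top0.npy")
for n,u,v in [("padL",266,232),("padR",412,236),("L",228,178),("R",402,180),("tin",325,250)]:
    print(n,np.round(world("top",dt,u,v),3), np.round(world("top",dt,u,v,z=.086),3))
```

```text
padL [0.532 0.16  0.088] [0.532 0.161 0.086]
padR [ 0.508 -0.32   0.086] [ 0.508 -0.32   0.086]
L [0.72  0.293 0.041] [0.714 0.284 0.086]
R [ 0.698 -0.299  0.064] [ 0.695 -0.294  0.086]
tin [ 0.467 -0.033  0.033] [ 0.469 -0.032  0.086]
```

View pics/z0.png

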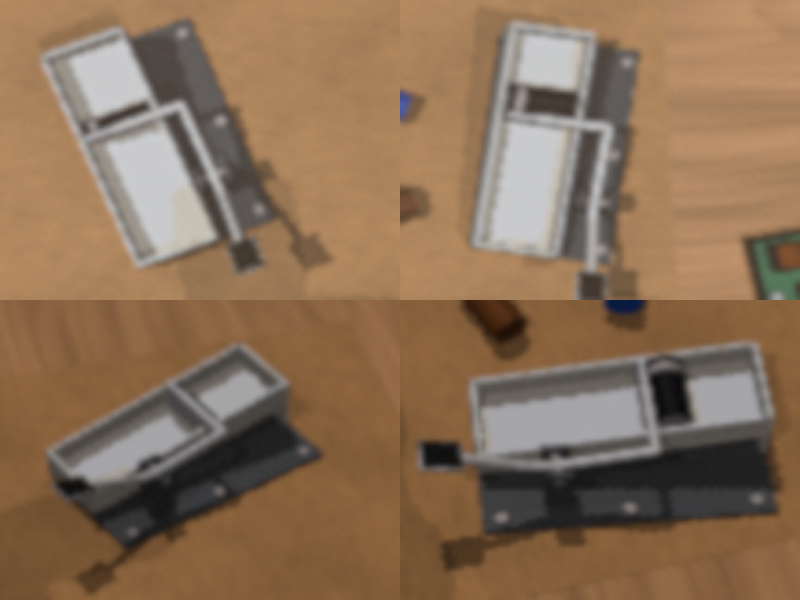

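The right dispenser holds the thick cell: its cell is visibly wide and its top measures 64 mm, where about 66 is expected. In the left one only a thin sliver shows behind the gate. The right pad is at (0.508, -0.320, 0.086), which matches the 86 mm given, and the yaw is about -11°. I'll turn the tool so the jaw axis lies along the dispenser, shut the jaws and go above the pad.

Emit:
{"fn": "drive_tool", "kwargs": {"series": [[[0,0,0,0,0,-7.6,1],[0,0,0,0,0,-7.6,1],[0,0,0,0,0,-7.6,1],[0,0,0,0,0,-7.6,1],[0,0,0,0,0,-7.6,1],[0,0,0,0,0,-7.6,1],[0,0,0,0,0,-7.6,1],[0,0,0,0,0,-7.6,1]]]}}

```text
clock: 0.9
ee_pos: [0.1802, -0.5458, 0.4041]
ee_rot: [0.77, 0.639, 0.0, -0.001]
ft_force: [-0.1, -0.0, -0.1]
grip_width: 0.002
```

Emit:
{"fn": "drive_tool", "kwargs": {"series": [[[20,20,0,0,0,0,1],[20,20,0,0,0,0,1],[20,20,0,0,0,0,1],[20,20,0,0,0,0,1],[20,20,0,0,0,0,1],[20,20,0,0,0,0,1],[20,20,0,0,0,0,1],[20,20,0,0,0,0,1],[20,20,5,0,0,0,1],[20,20,5,0,0,0,1],[20,20,5,0,0,0,1],[20,20,5,0,0,0,1],[20,20,5,0,0,0,1],[20,20,5,0,0,0,1],[0,0,0,0,0,0,1]]]}}

```text
clock: 2.4
ee_pos: [0.5099, -0.3219, 0.3731]
ee_rot: [0.77, 0.638, 0.0, -0.001]
ft_force: [-0.6, -0.2, 1.2]
grip_width: 0.001
```

Run:
```python
from h import *
s=read_state();print({k:np.round(v,3) for k,v in s.items()})
print(Rn.from_quat(s["ee_rot"]).as_matrix().round(3))
p,d=capture("wrist");cv2.imwrite("pics/w1.png",p);np.save("w1.npy",d)
t=cv2.imread("pics/top0.png");dt=np.load("top0.npy")
# cell heights
for u,v in [(231,185),(230,186),(232,184),(228,187),(400,177),(403,177)]:print(u,v,world("top",dt,u,v).round(3))
```

```text
{'clock': np.float64(2.4), 'joint_pos': array([-7.640e-01,  2.550e-01,  1.549e+00,  1.000e-03,  1.341e+00,
       -5.770e-01]), 'qd': array([-0.052, -0.023,  0.011, -0.038,  0.009, -0.037]), 'effort': array([  1.053, -42.958, -33.347,   0.215,  -0.117,   0.276]), 'ee_pos': array([ 0.51 , -0.322,  0.373]), 'ee_rot': array([ 0.77 ,  0.638,  0.   , -0.001]), 'ft_force': array([-0.622, -0.216,  1.157]), 'ft_torque': array([ 0.029,  0.013, -0.071]), 'grip_width': np.float64(0.001)}
[[ 0.186  0.983 -0.001]
 [ 0.983 -0.186  0.003]
 [ 0.002 -0.002 -1.   ]]
231 185 [0.696 0.284 0.036]
230 186 [0.693 0.287 0.036]
232 184 [0.7   0.28  0.036]
228 187 [0.69  0.295 0.033]
400 177 [ 0.709 -0.293  0.061]
403 177 [ 0.708 -0.303  0.062]
```

View pics/w1.png

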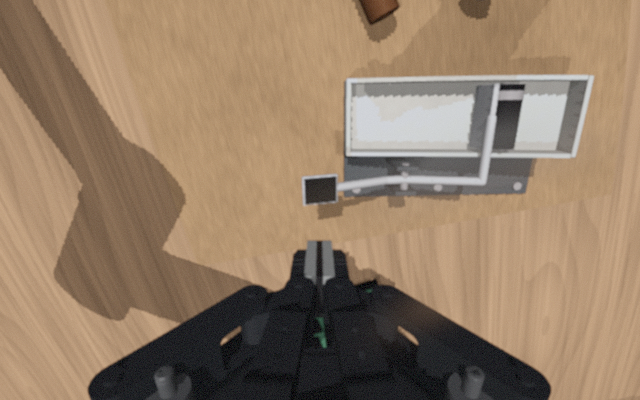

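The wrist view shows the right pad at (320,190), with the chute nearly parallel to the image rows, so the yaw is right. The wide black cell sits behind the gate at (507,125). Now I'll measure the pad centre and the chute from this view.

Run:
```python
from h import *
s=read_state();d=np.load("w1.npy");R=Rn.from_quat(s["ee_rot"]).as_matrix()
for n,u,v in [("pad",320,190),("padL",309,190),("padR",331,190),("wallnear",352,155),("wallfar",575,156),("cell",507,125),("gatebar",488,130)]:
    P=world("wrist",d,u,v,st=s);print(n,P.round(3),(R.T@(P-s["ee_pos"])*1000).round(1))
P=world("wrist",d,320,190,z=.086,st=s);print(P.round(3),(R.T@(P-s["ee_pos"])*1000).round(1))
```

```text
pad [ 0.511 -0.32   0.086] [  3.4   2.2 287.3]
padL [ 0.501 -0.317  0.089] [  4.2  -8.  284.9]
padR [ 0.521 -0.323  0.083] [  2.5  12.6 290.1]
wallnear [ 0.55  -0.303  0.036] [ 27.3  36.9 338. ]
wallfar [ 0.825 -0.361  0.002] [ 21.6 318.4 371.3]
cell [ 0.698 -0.295  0.066] [ 62.4 181.3 307.3]
gatebar [ 0.678 -0.296  0.069] [ 57.7 161.6 304.2]
[ 0.511 -0.32   0.086] [  3.3   2.2 287.6]
```

The pad agrees with the top view and its height is exactly 86 mm. The cell lies (59, 179) mm from the pad, against (62, 182) by the drawing. The fingertips are 114 mm above the pad, so I'll descend and press about 49 mm.

Emit:
{"fn": "drive_tool", "kwargs": {"series": [[[1,0,20,0,0,0,1],[0,0,25,0,0,0,1],[0,0,25,0,0,0,1],[0,0,20,0,0,0,1],[0,0,12,0,0,0,1],[0,0,10,0,0,0,1],[0,0,10,0,0,0,1],[0,0,10,0,0,0,1],[0,0,10,0,0,0,1],[0,0,10,0,0,0,1],[0,0,10,0,0,0,1],[0,0,0,0,0,0,1]]]}}

```text
clock: 3.65
ee_pos: [0.5085, -0.3233, 0.2117]
ee_rot: [0.771, 0.636, 0.0, 0.0]
ft_force: [-1.4, -0.8, 5.5]
grip_width: 0.001
```

Emit:
{"fn": "drive_tool", "kwargs": {"series": [[[0,0,0,0,0,0,1],[0,0,0,0,0,0,1],[0,0,0,0,0,0,1],[0,0,0,0,0,0,1],[0,0,0,0,0,0,1],[0,0,0,0,0,0,1],[0,0,0,0,0,0,1],[0,0,0,0,0,0,1],[0,0,0,0,0,0,1],[0,0,0,0,0,0,1],[0,0,0,0,0,0,1],[0,0,0,0,0,0,1],[0,0,0,0,0,0,1],[0,0,0,0,0,0,1],[0,0,0,0,0,0,1]]]}}

```text
clock: 5.15
ee_pos: [0.5085, -0.3232, 0.2127]
ee_rot: [0.771, 0.637, -0.0, 0.0]
ft_force: [-2.7, -0.5, 4.8]
grip_width: 0.004
```

Run:
```python
from h import *
q,_=capture("side");w,_=capture("wrist")
cv2.imwrite("pics/a2.png",np.vstack([cv2.resize(q[235:325,290:422],(660,450)[:2],interpolation=cv2.INTER_CUBIC)[:300],cv2.resize(w,(660,412))[:300]]))
```

```text
(no output)
```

View pics/a2.png

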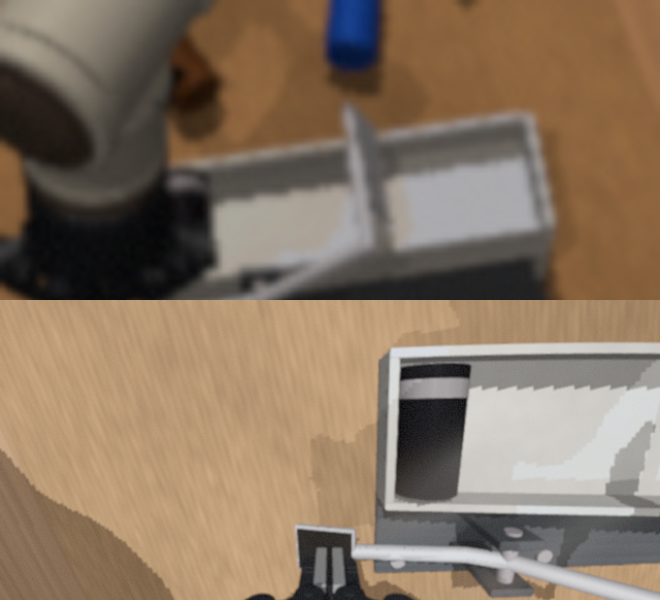

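The gate is raised in the side view. In the wrist view the cell rests against the front lip at about (433,430), while the fingers stay on the pad. I'll release slowly straight up, then retreat.

Emit:
{"fn": "drive_tool", "kwargs": {"series": [[[0,0,0,0,0,0,1],[0,0,0,0,0,0,1],[0,0,-8,0,0,0,1],[0,0,-8,0,0,0,1],[0,0,-8,0,0,0,1],[0,0,-8,0,0,0,1],[0,0,-8,0,0,0,1],[0,0,-8,0,0,0,1],[0,0,-8,0,0,0,1],[0,0,-20,0,0,0,1],[0,0,-25,0,0,0,1],[0,0,-25,0,0,0,1],[0,0,-25,0,0,0,1],[0,0,-25,0,0,0,1],[0,0,0,0,0,0,1],[0,0,0,0,0,0,1],[0,0,0,0,0,0,1]]]}}

```text
clock: 6.95
ee_pos: [0.508, -0.3229, 0.3867]
ee_rot: [0.771, 0.636, -0.0, -0.002]
ft_force: [0.2, 0.5, -0.1]
grip_width: -0.004
```

Run:
```python
from h import *
s=read_state();print(s["clock"],np.round(s["ft_force"],2))
w,d=capture("wrist");q,dq=capture("top")
cv2.imwrite("pics/a3.png",np.vstack([cv2.resize(w,(600,375))[:300],cv2.resize(q[120:280,120:500],(600,253))]))
for u,v in [(320,190)]:print(world("wrist",d,u,v,st=s).round(3))
print("bystander px change L:",np.abs(q[155:245,200:290].astype(int)-cv2.imread("pics/top0.png")[155:245,200:290]).max())
```

```text
6.95 [ 0.22  0.53 -0.14]
[ 0.509 -0.323  0.087]
bystander px change L: 31
```

View pics/a3.png

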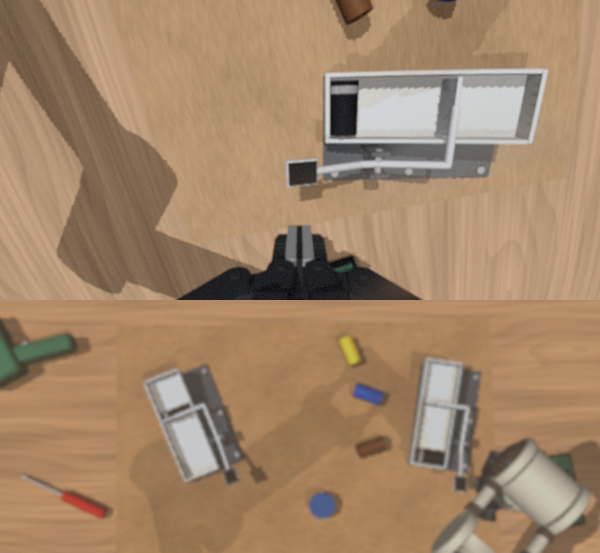

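The cell is at the lip, (344,108) in the wrist half. The gate is down, the pad is back at 87 mm, the tool is free, and everything else looks unmoved.

```bash
python3 -c "
from plant import hand_in
print(hand_in())"
```

```text
the job is handed in; nothing more can be done
None
```

I pressed the right-hand dispenser's lever pad about 47 mm with the closed fingers. I held it until the thick cell had rolled to the front lip, let the lever up slowly and moved clear. The job was handed in at about 7 s of the 29 s allowed.

**Last checks:**
- **Thick cell:** it lies against the front lip in both the wrist and top views. I judged this by eye and took no final position reading.
- **Thick lever:** its pad is back at 87 mm (86 mm at rest) and the gate is down.
- **Contact:** the wrist force is close to zero, so the tool is touching nothing.
- **Thin dispenser, tin and screwdriver:** they look unmoved in the top view.
- **Not fully checked:** the arm partly hid the circuit board in the last top view. It passed above the board without contact as far as the force readings show. I did not read the thin lever's angle directly.

No check failed or disagreed.

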